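# Drop the eccentric cam to its low point and seat the coin lock slide

### The arm

A 7-joint arm with a two-finger parallel gripper is mounted at the origin on the work surface. World frame = base frame: x ahead of the robot, y to its left, z up, the work surface at z = 0. Lengths are in m, angles in rad, forces in N, time in s.
With the tool pointing down it reaches from about 0.4 to 0.9 m from the base axis. Payload 5.5 kg.
Tool frame: the origin (TCP) lies between the finger pads; the fingertips stand 19 mm ahead of it and the grasp point (between the pads) is the TCP; z points along the fingers, y is the line along which they close (so a half turn about z gives the same grasp; the last joint's range is limited). The gripper opens to 85 mm and grips with 20 to 120 N. Pads are 22 mm wide; open, the fingers measure 114 mm over their backs; the gripper's body (76 mm by 85 mm) begins 54 mm behind the grasp point. The pads swing forward as they close: fully open they stand 13 mm farther back than shut.
Start: joints at [1.55, 0.501, -0.427, 1.55, 0.221, 1.138, -0.21], TCP at [0.182, -0.624, 0.215] pointing down, gripper open.
Joint ranges: [-2.88, 2.88], [-0.31, 2.03], [-1.54, 1.56], [0.2, 2.42], [-1.41, 4.55], [0.19, 2.02], [-2.57, 2.57]. Speed limits (rad/s): [2.57, 2.57, 3.14, 3.14, 3.14, 3.14, 3.14].

### API

Orientations are given as a unit quaternion [w, x, y, z].
In Python, from station import arm gives the robot as it stands.
- The arm moves only by the shell command python3 -m inch 'ROWS' [FORCE]. ROWS is JSON, a list of rows, each a list of 3 entries, a list of its own where there are three numbers: the shift along the tool's x, y, z in mm, then the turn, a rotation vector about the tool's x, y, z in rad, then the opening, from 0 (shut) to 1 (fully open). A call has exactly 5 rows; each row shifts and turns the commanded pose from where the row before left it, along the tool's axes as they then stand; what a row does not reach is not made up. A row lasts 1/8 s, in which the tool goes at most 62.5 mm and 10.7 degrees, less where a joint would pass 70% of its speed; a pose out of reach is approached as far as the arm can. A call is refused whole if a number of a shift passes 62.5 or a number of a turn 0.188, either way. A call with a gripper value outside its range is refused whole. The fingers move at their own pace and stop on an object; FORCE is the grip in N (left out, the last holds). Time passes only in rows, so rows that do not move let the fingers close, or fill a call up. It gives the time, the measured TCP pose, the force, the opening and the grip force at its end, in the units of the state.
- arm.get_state(): the state, without advancing time (a new reading comes with each control period).
- arm.snapshot(name): name is "scene" or "top" or "wrist"; returns (picture, depth): 400x640x3 uint8, red, green, blue; 400x640 float32, m along the optical axis (not along the pixel's ray), 0 where there is no reading.
- arm.camera_params(name): a dict with "fx", "fy", "cx", "cy" (pixels), "T" (4x4, takes a point from camera to world coordinates). Camera axes: x right, y up, looking along -z (the intrinsics and any distortion apply to the point x, -y, -z); pixel columns grow to the right and rows downward; lengths in m; the calibration is good to about 2 mm. A picture is of the moment at which its call begins: read the wrist's pose just before it. camera_params takes no time and is no camera call; for the wrist camera it gives the pose at the moment of the call.
- arm.job_done(): hands the job in; it is judged then, once.
Trained networks look in the newest picture that a camera, given by its name, has taken for a name from the list of things; names that differ only in an ending like _2 or _b are one class to them, and where a whole thing is asked for, a point or a joint stands for the part that bears it (a point fixed in the world has none). Each returns a list of dicts, best first, with "conf" (0 to 1); they miss things now and then, are a little off and sometimes report something else, mostly with a low value. They report only what shows in the picture. A call takes as long as a camera call.
- arm.search_frame(camera, target): "xy" ([column, row] in pixels, amid what is visible of it).
- arm.cut_out(camera, target): "region" (400x640 bool, what is visible of it) and "xy" ([column, row] in pixels, amid what is visible of it).
- arm.spot_point(camera, target): "xy" ([column, row] in pixels: a listed point, or the origin of a listed thing).
The state is a dict: "time": time; "joint_positions": joint angles; "qd": joint speeds; "joint_torque": joint torques, N m; "position": TCP position; "eef_rot": TCP orientation; "contact_force": force on the tool from outside, world axes, zero at the start; "torque": the same for the moment, N m; "gripper_width": finger opening in m; "grip_force": force on a finger pad.
Only numpy, scipy, OpenCV 4.12 (cv2) and the standard library are available. Lean on these libraries where they do the work, as an engineer would, in place of code of your own. Each camera call takes 0.05 s, during which the arm holds its last target. There are 200 camera calls.

### The job

The coin lock on the bench has its cover off: with a fingertip, push the upright tab of the cam lever round until the cam's low side faces the roller of the brass slide (the lever then points straight away from the slide), and only after that push the slide forward along its rail, by the back of its upright push plate, until its shoulder is fully home against the housing. Only push: do not pinch the lever tab or the push plate between the fingers, and do not move the tokens, key, cup or other loose things on the bench. Finish with the hand clear.

Things in the scene. Friction and masses are not known exactly. Their poses are not given: they have to be found in the camera images.
- lock: Open coin lock on an aluminium plate fixed to the bench. Origin: plate underside centre. +x: along the rail, the slide's forward direction; z up. Plate 290 x 130 mm, top 10 mm above the bench. Rail x -135 to -5 mm, 24 mm high, rear stop (x -141) 28 mm high. Dark sheet-steel housing, cover off, x -5 to 134 mm, 110 mm wide, walls 44 mm high; front wall (outer face x -5) is slotted for the slide's nose.
- cam_pivot (a point): Point on the cam's vertical axis, 54 mm above the bench (level with the lever's top), 75 mm forward of the lock's origin, on the rail's centre line. The cam is a bright steel disc of 56 mm diameter inside the housing, its centre 14 mm off the axis on the lever's side, 22 to 32 mm above the bench.
- cam (a joint): Turn of cam and lever about the vertical axis, rad, growing anticlockwise from above; no stops; stiff (0.30 N m, about 5 N at the tab), stays where left. 0: the cam's high side and the lever both point at the slide and block it. +3.14 or -3.14: low point, the low side faces the roller, the lever points straight away from the slide. Starts within 1.4 of 0, either side.
- lever_tab (a point): Centre of the upright tab on the cam lever, 70 mm above the bench, 62 mm from the cam axis. Plain blade 24 mm along the lever, 8 mm thick, 54 to 86 mm above the bench; the lever is a flat bar 16 mm wide, top at 54 mm, ending 74 mm from the axis. Push a flat side of the blade along the circle about the axis. In its sweep nothing else is above 44 mm but the hub (59 mm).
- slide (a joint): Travel of the brass slide, m, growing forward (lock +x). 0: fully back; 0.045: fully home, shoulder against the housing (rigid stop). Starts at 0 to 0.012. Friction about 3 N, light damping, no spring: stays where left. With the cam's high side towards it, it is blocked at about 0.018; it goes home only with the cam within about 0.45 rad of its low point.
- push_face (a point): Centre, 55 mm above the bench, of the rear face of the slide's upright brass push plate: 60 mm wide, 8 mm thick, 20 to 72 mm above the bench, square to the rail; push it here, forwards. It is 108 mm behind the lock's origin when fully back. In front of it the slide's block is 50 mm long, 44 mm wide, 41 mm high.
- shoulder (a point): Front face of the slide's shoulder flange (56 mm wide), 30 mm above the bench, on the centre line; at home it meets the housing's front wall.
- coin_cup: Blue enamel cup, 72 mm across, 62 mm high, loose; origin at the centre of its underside. Leave alone.
- token_a: Steel token, 28 mm across, 4 mm thick, lying on the bench plate beside the rail; origin at the centre of its underside. Leave alone.
- token_b: Steel token, 28 mm across, 4 mm thick, lying on the bench; origin at the centre of its underside. Leave alone.
- key: Copper key, 58 mm long, 4 mm thick, lying on the bench; origin at the centre of its bow ring. Leave alone.
- screwdriver: Screwdriver with a wooden handle, 190 mm long, 26 mm thick, lying on the bench; origin at the middle of its length. Leave alone.
- cover: The housing's flat dark steel cover, 139 x 110 x 4 mm, lying on the bench; origin at the centre of its underside. Leave alone.
- screw_tray: Dark steel tray of screws, 85 x 65 x 24 mm, on the bench; origin at the centre of its underside. Leave alone.

How it is judged:
By the outcome, as a careful person would: the job done as asked, in the order asked, and still so for the second after the job is handed in, with the robot touching nothing.
It also fails if it takes over 58 s, if anything falls off the work surface, if the arm or the gripper's body presses on something with over 40 N, if the wrist force passes 120 N, or if a joint passes its speed limit or range.

## Working session

There is one attempt and no reset: what is moved stays moved. The work goes in short steps, Python scripts to look and compute and a shell command to move; the robot and the scene stay as the last step left them, time stands still between calls to the robot, and variables do not carry over. Pictures are saved under pics/ and viewed, at most 10 in all, crops included, and the job is handed in when it is done.

```bash
ls; mkdir -p pics; cat > h.py <<'E'
import numpy as np, cv2
from station import arm
def w(cam,uv,d=None,z=None):
    p=arm.camera_params(cam);T=np.array(p["T"])
    r=np.array([(uv[0]-p["cx"])/p["fx"],-(uv[1]-p["cy"])/p["fy"],-1.0])
    R=T[:3,:3]@r
    s=d if d is not None else (z-T[2,3])/R[2]
    return T[:3,3]+s*R
E
python3 - <<'E'
from h import *
print({k:np.round(v,3).tolist() if not isinstance(v,dict) else v for k,v in arm.get_state().items()})
for c in ["scene","top"]:
    im,d=arm.snapshot(c); cv2.imwrite(f"pics/{c}0.png",im[...,::-1])
    print(c,arm.camera_params(c))
    for n,z in [("lock",0),("cam_pivot",.054),("lever_tab",.07),("push_face",.055),("shoulder",.03)]:
        for r in arm.spot_point(c,n)[:2]: print(n,np.round(r["xy"],1),round(r["conf"],2),np.round(w(c,r["xy"],z=z),4))
E
```

```text
pics
{'time': 0.0, 'joint_positions': [1.55, 0.502, -0.427, 1.551, 0.221, 1.138, -0.21], 'qd': [0.001, -0.001, 0.001, 0.001, -0.0, -0.003, 0.001], 'joint_torque': [0.001, -56.952, -5.815, -28.093, 0.011, 0.012, -0.0], 'position': [0.182, -0.623, 0.214], 'eef_rot': [-0.001, 0.99, 0.141, -0.0], 'contact_force': [0.6, -0.279, 0.463], 'torque': [0.016, -0.001, 0.026], 'grip_force': 0.0, 'gripper_width': 0.085}
scene {'fx': 368.97636724050835, 'fy': 368.97636724050835, 'cx': 323.00425109461924, 'cy': 202.2389749677997, 'T': array([[-0.76276955, -0.54459408,  0.34871179,  0.87158821],
       [ 0.64655601, -0.63211095,  0.42708439,  0.43701592],
       [-0.01216309,  0.55122867,  0.83426556,  0.88596369],
       [ 0.        ,  0.        ,  0.        ,  1.        ]])}
lock [314.7 228. ] 0.93 [0.5735 0.0334 0.    ]
cam_pivot [331.4 196.9] 0.8 [0.4952 0.0127 0.054 ]
lever_tab [334.1 213.8] 0.91 [0.532  0.0655 0.07  ]
push_face [289.3 240.3] 0.79 [0.6635 0.044  0.055 ]
push_face [403.  351.6] 0.64 [0.6414 0.4127 0.055 ]
shoulder [304.9 230.8] 0.72 [0.6087 0.0367 0.03  ]
top {'fx': 435.60172839508755, 'fy': 435.60172839508755, 'cx': 317.7195814736184, 'cy': 201.1378085119831, 'T': array([[ 0.00371464,  0.99971438, -0.02360846,  0.49824802],
       [-0.99985381,  0.00410712,  0.01659772,  0.01084029],
       [ 0.01668994,  0.02354335,  0.99958349,  1.20106095],
       [ 0.        ,  0.        ,  0.        ,  1.        ]])}
lock [304.1 186.1] 0.68 [0.568  0.0286 0.    ]
cam_pivot [313.3 213.7] 0.84 [0.4922 0.0033 0.054 ]
lever_tab [293.4 198.7] 0.67 [0.531  0.0552 0.07  ]
push_face [297.3 148.3] 0.84 [0.6645 0.0462 0.055 ]
shoulder [300.7 171.9] 0.91 [0.6044 0.0375 0.03  ]
```

View pics/scene0.png

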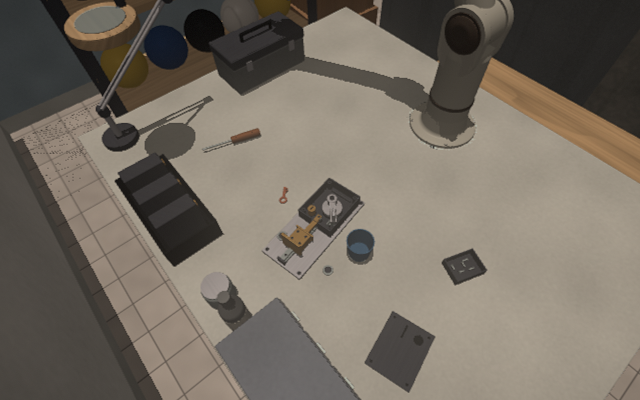

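```bash
python3 - <<'E'
from h import *
im=cv2.imread("pics/top0.png"); cv2.imwrite("pics/topc.png",cv2.resize(im[80:300,200:420],None,fx=2.7,fy=2.7,interpolation=cv2.INTER_CUBIC))
# heights from depth
_,d=arm.snapshot("top")
p=arm.camera_params("top");T=np.array(p["T"])
v,u=np.mgrid[:400,:640]
P=np.stack([(u-p["cx"])/p["fx"]*d,-(v-p["cy"])/p["fy"]*d,-d],-1)@T[:3,:3].T+T[:3,3]
np.save("P.npy",P)
z=P[...,2];print("bench",np.median(z))
def reg(m):
    q=P[m]; r=cv2.minAreaRect((q[:,:2]*1000).astype(np.float32)); return len(q),np.round(q.mean(0),4),r
n=lambda x,y,r:np.hypot(P[...,0]-x,P[...,1]-y)<r
print("tab",reg(n(.531,.058,.03)&(z>.066)))
print("plate",reg(n(.664,.045,.05)&(z>.06)))
print("walls",reg(n(.5,.01,.1)&(z>.036)&(z<.048)))
print("alu",reg(n(.57,.03,.17)&(z>.006)))
E
```

```text
bench -0.00022333486272418934
tab (31, array([0.5326, 0.0617, 0.084 ]), ((532.5230712890625, 61.929771423339844), (23.346994400024414, 7.597183704376221), 51.4764518737793))
plate (81, array([0.6605, 0.0473, 0.0692]), ((660.9765014648438, 47.11664581298828), (8.477078437805176, 58.379844665527344), 11.524214744567871))
walls (400, array([0.5106, 0.0139, 0.0422]), ((514.553466796875, 17.255157470703125), (159.04522705078125, 109.70086669921875), 11.581942558288574))
alu (6260, array([0.5536, 0.0324, 0.2123]), ((563.603759765625, 21.354766845703125), (309.360107421875, 327.06365966796875), 63.262325286865234))
```

View pics/topc.png

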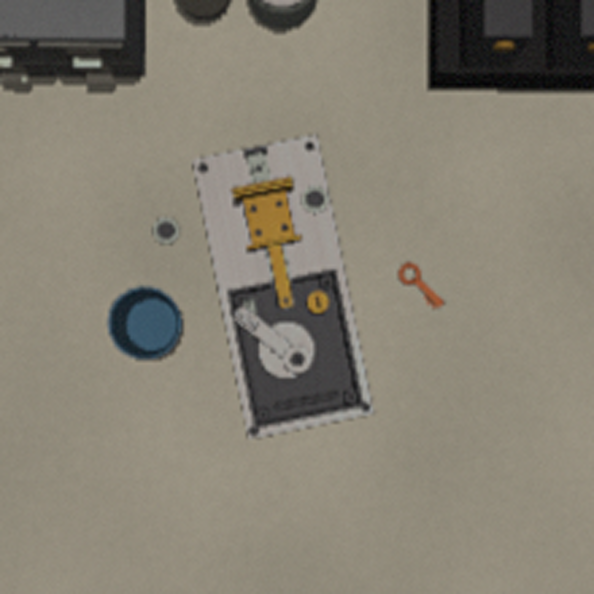

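The pictures show the lock with its rail pointing away from the robot, the push plate at crop (264,187), and the lever tab at crop (243,310). The pivot is at crop (297,358). The tab and plate fits agree:
- Pivot is about (.494,.013).
- Rail runs along 11.5°.
- Lever is at 51.5°, so cam ≈ +0.70 and slide ≈ 8.5 mm.

I'll push the tab anticlockwise by 140°.

```bash
cat > go.py <<'E'
import sys,numpy as np
from scipy.spatial.transform import Rotation as Ro
from station import arm
s=arm.get_state();q=s["eef_rot"];R=Ro.from_quat(np.r_[q[1:],q[0]]).as_matrix()
p=np.array(s["position"])
print("t",s["time"],"pos",np.round(p,4),"yaw",np.round(np.degrees(np.arctan2(R[1,0],R[0,0])),2),"zax",np.round(R[:,2],3),"w",round(s["gripper_width"],4),"F",np.round(s["contact_force"],1),"j",np.round(s["joint_positions"],2))
if len(sys.argv)>3: print("shift mm",np.round(1000*R.T@(np.array(sys.argv[1:4],float)-p),1))
E
python3 - <<'E'
import numpy as np
P=np.load("P.npy")
a=np.array([.182,-.624]);b=np.array([.5575,.042])
t=np.clip(((P[...,:2]-a)@(b-a))/((b-a)@(b-a)),0.15,1)
dist=np.linalg.norm(P[...,:2]-a-t[...,None]*(b-a),axis=-1)
m=(dist<.09)&(t>.2)&(P[...,2]<.6);print(P[m][:,2].max(), P[m][P[m][:,2].argmax()])
E
python3 -m inch '[[[38,-37,0],[0,0,0],0],[[38,-37,0],[0,0,0],0],[[38,-37,0],[0,0,0],0],[[38,-37,0],[0,0,0],0],[[38,-37,0],[0,0,0],0]]' 60; python3 go.py .5575 .042 .2
```

```text
0.08896023481921667 [0.53225411 0.05804906 0.08896023]
time: 1.27
position: [0.3135, -0.3917, 0.2154]
eef_rot: [0.0, 0.99, 0.141, 0.0]
contact_force: [0.2, 0.4, 0.4]
gripper_width: 0.0002
grip_force: 0.0
t 1.275 pos [ 0.3135 -0.3917  0.2154] yaw 16.26 zax [ 0.    -0.001 -1.   ] w 0.0002 F [0.2 0.4 0.4] j [ 1.33  0.24 -0.56  1.91  0.15  1.02 -0.58]
shift mm [ 355.7 -348.1   15.2]
```

```bash
python3 -m inch '[[[36,-35,0],[0,0,0],0],[[36,-35,0],[0,0,0],0],[[36,-35,0],[0,0,0],0],[[36,-35,0],[0,0,0],0],[[36,-35,0],[0,0,0],0]]' >/dev/null; python3 go.py .5575 .042 .2
python3 -m inch '[[[35,-35,0],[0,0,0],0],[[35,-35,0],[0,0,0],0],[[35,-35,0],[0,0,0],0],[[35,-35,0],[0,0,0],0],[[35,-35,0],[0,0,0],0]]' >/dev/null; python3 go.py .5575 .042 .2
python3 -m inch '[[[0,0,0],[0,0,-0.123],0],[[0,0,0],[0,0,-0.123],0],[[0,0,0],[0,0,-0.123],0],[[0,0,0],[0,0,-0.123],0],[[0,0,0],[0,0,-0.123],0]]' >/dev/null; python3 go.py .5575 .042 .094
```

```text
t 1.9 pos [ 0.4372 -0.1735  0.2156] yaw 16.25 zax [ 0.001 -0.001 -1.   ] w 0.0001 F [ 0.9 -0.4 -0. ] j [ 0.97  0.21 -0.73  1.98  0.16  1.01 -1.12]
shift mm [ 175.8 -173.3   15.5]
t 2.525 pos [0.5563 0.0434 0.2153] yaw 16.23 zax [ 0.001 -0.    -1.   ] w -0.0001 F [ 0.1  0.3 -0.5] j [ 0.5   0.41 -0.79  1.78  0.32  1.09 -1.69]
shift mm [ 0.8  1.7 15.3]
t 3.15 pos [0.5555 0.0422 0.2152] yaw 51.73 zax [ 0. -0. -1.] w 0.0001 F [-0.3 -0.7  0.3] j [ 0.59  0.45 -0.92  1.78  0.4   1.11 -1.13]
shift mm [  1.1   1.7 121.2]
```

```bash
python3 -m inch '[[[0,2,30],[0,0,0],0],[[0,0,30],[0,0,0],0],[[0,0,30],[0,0,0],0],[[0,0,20],[0,0,0],0],[[0,0,11],[0,0,0],0]]' >/dev/null; python3 go.py .5575 .042 .094
python3 - <<'E'
from h import *
im,d=arm.snapshot("scene"); c=im[130:290,230:430,::-1]; cv2.imwrite("pics/s1.png",cv2.resize(c,None,fx=3.7,fy=3.7,interpolation=cv2.INTER_CUBIC))
im,d=arm.snapshot("wrist"); cv2.imwrite("pics/w1.png",im[...,::-1])
E
```

```text
t 3.775 pos [0.5567 0.0409 0.0932] yaw 51.5 zax [-0.001 -0.    -1.   ] w 0.0 F [0.8 0.3 0.7] j [ 0.5   0.6  -0.81  1.87  0.55  0.91 -1.25]
shift mm [ 1.3 -0.1 -0.8]
```

View pics/s1.png

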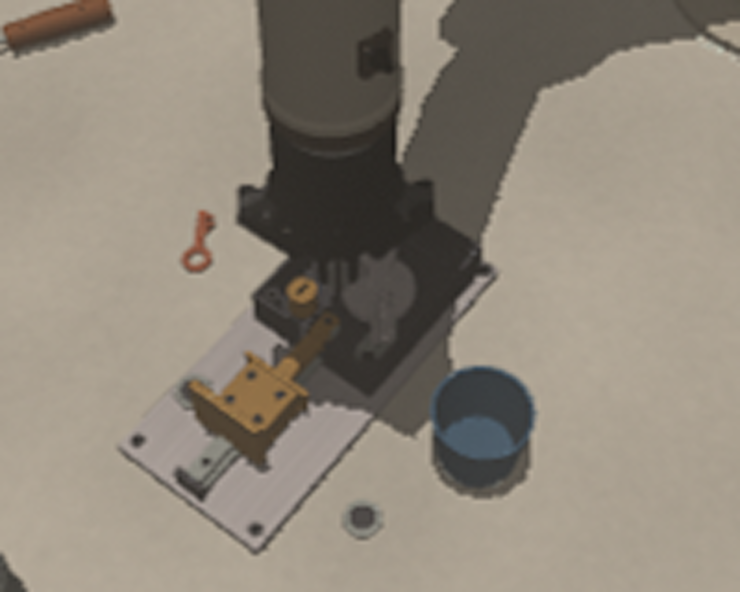

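View pics/w1.png

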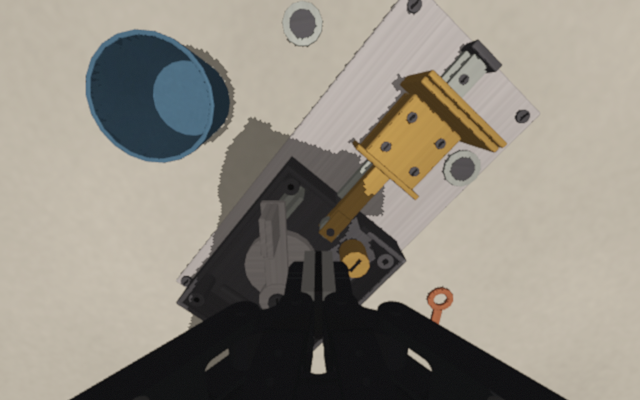

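The scene view shows the shut fingers over the housing on the clockwise side of the tab (crop 375,340), clear of everything. In the wrist view the tab is at (272,215), left of the fingertips (318,265). Next is a quick wrist cross-check, then the first touch.

```bash
python3 - <<'E'
from h import *
for n,z in [("cam_pivot",.054),("lever_tab",.07),("push_face",.055)]:
    for r in arm.spot_point("wrist",n)[:2]: print(n,np.round(r["xy"],1),round(r["conf"],2),np.round(w("wrist",r["xy"],z=z),4))
im,d=arm.snapshot("wrist");p=arm.camera_params("wrist");T=np.array(p["T"])
v,u=np.mgrid[:400,:640]
P=np.stack([(u-p["cx"])/p["fx"]*d,-(v-p["cy"])/p["fy"]*d,-d],-1)@T[:3,:3].T+T[:3,3]
def reg(m):
    q=P[m]; return len(q),np.round(q.min(0),4),np.round(q.mean(0),4),cv2.minAreaRect((q[:,:2]*1000).astype(np.float32))
z=P[...,2];n=lambda x,y,r:np.hypot(P[...,0]-x,P[...,1]-y)<r
print("tab",reg((u<292)&n(.533,.062,.03)&(z>.08)&(d>0)))
print("fingers",reg((u>292)&(u<350)&n(.5567,.041,.04)&(z>.055)&(z<.11)&(d>0)))
print("plate",reg(n(.661,.047,.05)&(z>.066)&(d>0)))
E
python3 -m inch '[[[0,-4,0],[0,0,0],0],[[0,-4,0],[0,0,0],0],[[0,-4,0],[0,0,0],0],[[0,0,0],[0,0,0],0],[[0,0,0],[0,0,0],0]]'; python3 go.py
```

```text
cam_pivot [278.3 301.2] 0.79 [0.4986 0.0119 0.054 ]
lever_tab [269.9 230.3] 0.58 [0.5372 0.0614 0.07  ]
push_face [464.1 106.1] 0.8 [0.6736 0.0461 0.055 ]
tab (13907, array([0.5178, 0.0481, 0.08  ]), array([0.541 , 0.0671, 0.1748]), ((534.4292602539062, 63.20219421386719), (28.291200637817383, 53.48480987548828), 58.75978469848633))
time: 4.7
position: [0.5476, 0.0484, 0.0941]
eef_rot: [0.0, 0.901, 0.434, 0.0]
contact_force: [-0.2, -0.3, -0.1]
gripper_width: 0.0004
grip_force: 0.0
t 4.7 pos [0.5476 0.0484 0.0941] yaw 51.5 zax [ 0. -0. -1.] w 0.0004 F [-0.2 -0.3 -0.1] j [ 0.5   0.59 -0.82  1.89  0.54  0.9  -1.26]Traceback (most recent call last):
  File "<stdin>", line 11, in <module>
  File "<stdin>", line 8, in reg
    return umr_minimum(a, axis, None, out, keepdims, initial, where)
ValueError: zero-size array to reduction operation minimum which has no identity
```

```bash
python3 -m inch '[[[0,-2,0],[0,0,0],0],[[0,-2,0],[0,0,0],0],[[0,-2,0],[0,0,0],0],[[0,-1,0],[0,0,0],0],[[0,0,0],[0,0,0],0]]' >/dev/null; python3 go.py
```

```text
t 5.325 pos [0.5421 0.0529 0.0941] yaw 51.51 zax [ 0. -0. -1.] w -0.0002 F [ 0.1  0.4 -0.4] j [ 0.49  0.58 -0.82  1.91  0.54  0.89 -1.27]
```

```bash
python3 -m inch '[[[0,-1,0],[0,0,0],0],[[0,-1,0],[0,0,0],0],[[0,-1,0],[0,0,0],0],[[0,-1,0],[0,0,0],0],[[0,0,0],[0,0,0],0]]' >/dev/null; python3 go.py
python3 -m inch '[[[0,-1,0],[0,0,0],0],[[0,-1,0],[0,0,0],0],[[0,-1,0],[0,0,0],0],[[0,0,0],[0,0,0],0],[[0,0,0],[0,0,0],0]]' >/dev/null; python3 go.py
```

```text
t 5.95 pos [0.5389 0.0554 0.0941] yaw 51.51 zax [ 0. -0. -1.] w 0.0003 F [-0.2 -1.   0.4] j [ 0.49  0.58 -0.82  1.91  0.54  0.89 -1.28]
t 6.575 pos [0.5367 0.0572 0.0941] yaw 51.5 zax [ 0. -0. -1.] w 0.0 F [-0.4  0.4 -0.5] j [ 0.49  0.57 -0.82  1.92  0.54  0.89 -1.28]
```

```bash
python3 - <<'E'
from h import *
im,d=arm.snapshot("wrist"); a=im[150:350,200:420,::-1]; cv2.imwrite("pics/w2.png",cv2.resize(a,None,fx=2.7,fy=2.7))
p=arm.camera_params("wrist");print(d[180:300:10,262:330:6].round(3)); print(p["T"].round(3),p["fx"],p["cx"],p["cy"])
T=np.array(p["T"])
s=arm.get_state()
for dz in (0,.019,.032):
    q=np.linalg.inv(T)@np.r_[np.array(s["position"])-[0,0,dz],1]; print(dz,p["cx"]+p["fx"]*q[0]/-q[2],p["cy"]-p["fy"]*q[1]/-q[2],-q[2])
E
```

```text
[[0.26  0.26  0.262 0.261 0.257 0.249 0.25  0.249 0.223 0.215 0.218 0.217]
 [0.263 0.264 0.263 0.253 0.253 0.252 0.241 0.217 0.218 0.247 0.22  0.22 ]
 [0.266 0.265 0.255 0.255 0.256 0.233 0.22  0.213 0.214 0.214 0.215 0.236]
 [0.259 0.258 0.257 0.251 0.225 0.222 0.254 0.196 0.195 0.196 0.211 0.226]
 [0.261 0.261 0.241 0.225 0.256 0.257 0.239 0.183 0.181 0.    0.214 0.258]
 [0.261 0.233 0.226 0.259 0.259 0.259 0.261 0.185 0.182 0.181 0.216 0.258]
 [0.229 0.23  0.262 0.262 0.251 0.243 0.242 0.188 0.187 0.182 0.218 0.243]
 [0.266 0.264 0.265 0.252 0.245 0.246 0.244 0.189 0.189 0.185 0.22  0.245]
 [0.268 0.268 0.268 0.248 0.249 0.247 0.247 0.144 0.144 0.145 0.144 0.146]
 [0.27  0.272 0.27  0.25  0.251 0.143 0.144 0.136 0.137 0.135 0.136 0.137]
 [0.275 0.274 0.275 0.273 0.136 0.137 0.137 0.129 0.128 0.129 0.129 0.129]
 [0.27  0.276 0.276 0.276 0.129 0.13  0.13  0.122 0.123 0.123 0.122 0.122]]
[[ 0.782  0.591  0.197  0.588]
 [-0.623  0.742  0.248  0.121]
 [ 0.001 -0.317  0.948  0.252]
 [ 0.     0.     0.     1.   ]] 321.4030773962458 317.9327994719091 202.999642805886
0 315.9735393885691 253.3711791578419 0.17573804037619312
0.019 316.12960881194783 238.70202518228692 0.1937594596676754
0.032 316.2206665040321 230.1434025070324 0.20608990444605801
```

View pics/w2.png

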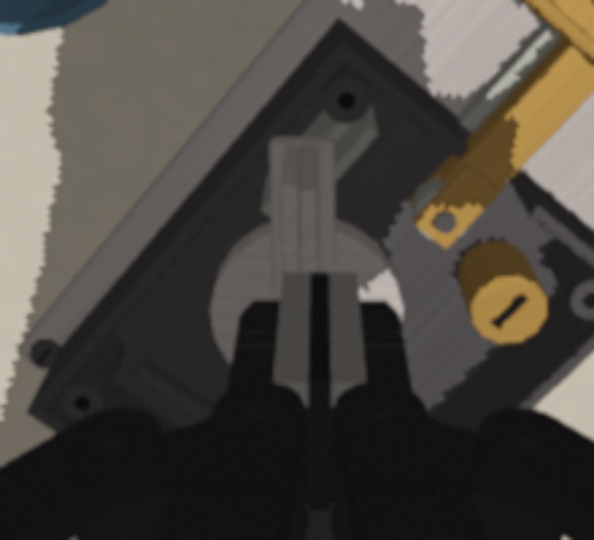

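The crop shows the lever along column 302, with the fingertips (270–400 rows) apparently above it and no force felt. The fingertips may be higher than the stated 19 mm offset implies, so I'll check with scene depth.

```bash
python3 - <<'E'
from h import *
s=arm.get_state();tcp=np.array(s["position"])
for c in ["scene","wrist"]:
    im,d=arm.snapshot(c);p=arm.camera_params(c);T=np.array(p["T"])
    v,u=np.mgrid[:400,:640]
    P=np.stack([(u-p["cx"])/p["fx"]*d,-(v-p["cy"])/p["fy"]*d,-d],-1)@T[:3,:3].T+T[:3,3]
    ux=np.array([.6225,.7826,0]);ty=np.array([.7826,-.6225,0])
    L=np.stack([(P-tcp)@ux,(P-tcp)@ty,P[...,2]-tcp[2]],-1)*1000
    m=(d>0)&(abs(L[...,0])<25)&(abs(L[...,1])<30)
    for lo in range(-30,70,6):
        k=m&(L[...,2]>=lo)&(L[...,2]<lo+6)
        if k.sum(): print(c,lo,k.sum(),"x",L[k][:,0].min().round(),L[k][:,0].max().round(),"y",L[k][:,1].min().round(),L[k][:,1].max().round())
    for dz in (0,-.019,-.032):
        q=np.linalg.inv(T)@np.r_[tcp+[0,0,dz],1]; print(dz,p["cx"]+p["fx"]*q[0]/-q[2],p["cy"]-p["fy"]*q[1]/-q[2])
    if c=="scene": cv2.imwrite("pics/s2.png",cv2.resize(im[170:240,290:370,::-1],None,fx=8,fy=8))
E
```

```text
scene -30 4 x 15.0 18.0 y -11.0 -3.0
scene -24 7 x 13.0 18.0 y -11.0 -3.0
scene -18 10 x -1.0 19.0 y -11.0 -5.0
scene -12 21 x -6.0 15.0 y -11.0 -3.0
scene 18 6 x 8.0 13.0 y -15.0 2.0
scene 24 12 x 8.0 13.0 y -15.0 10.0
scene 30 15 x 7.0 15.0 y -15.0 10.0
scene 36 15 x 7.0 14.0 y -15.0 10.0
scene 42 14 x 9.0 14.0 y -15.0 9.0
scene 48 12 x -6.0 13.0 y -7.0 2.0
scene 54 17 x -8.0 16.0 y -22.0 26.0
scene 60 38 x -5.0 17.0 y -28.0 24.0
scene 66 56 x -6.0 16.0 y -29.0 29.0
0 330.6470308495164 207.7215521992758
-0.019 330.60948302544074 211.67508754038172
-0.032 330.58450216116756 214.30540586605935
wrist -30 49 x 9.0 16.0 y -7.0 1.0
wrist -24 50 x 8.0 17.0 y -7.0 1.0
wrist -18 170 x -5.0 17.0 y -8.0 1.0
wrist -12 328 x -4.0 16.0 y -7.0 1.0
wrist 18 167 x 7.0 13.0 y -11.0 13.0
wrist 24 370 x 7.0 12.0 y -13.0 14.0
wrist 30 417 x 7.0 13.0 y -13.0 14.0
wrist 36 474 x 7.0 12.0 y -13.0 14.0
wrist 42 495 x 7.0 12.0 y -13.0 14.0
wrist 48 701 x -11.0 13.0 y -7.0 14.0
wrist 54 615 x -7.0 15.0 y -26.0 28.0
wrist 60 1973 x -12.0 15.0 y -30.0 30.0
wrist 66 3233 x -12.0 15.0 y -30.0 30.0
0 315.97574153384437 253.3717666138851
-0.019 316.1323047899946 238.702073750441
-0.032 316.22365009210387 230.14318477859482
```

View pics/s2.png

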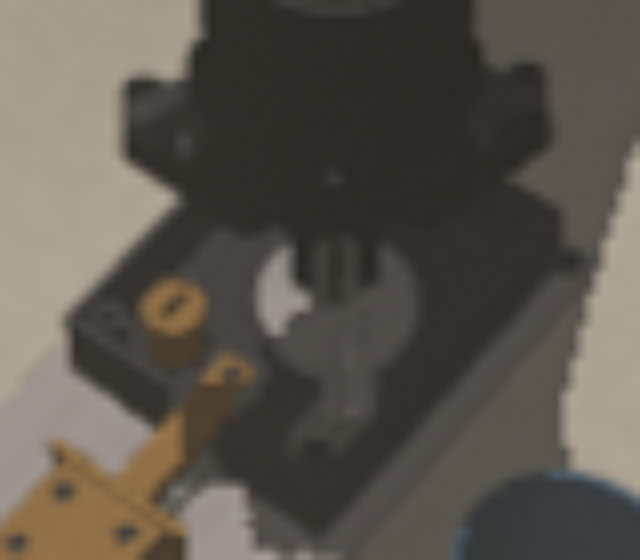

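Both cameras agree: the shut fingertips end about 18 mm above the reported TCP, and the fingers are about 27 mm thick. They are sitting over the tab without touching it. I'll back off, then descend with the tip measured by the cameras (tip ≈ TCP + 18 mm).

```bash
python3 -m inch '[[[2,9,0],[0,0,0],0],[[3,9,0],[0,0,0],0],[[0,9,0],[0,0,0],0],[[0,0,0],[0,0,0],0],[[0,0,0],[0,0,0],0]]' >/dev/null; python3 go.py
python3 -m inch '[[[0,0,12],[0,0,0],0],[[0,0,12],[0,0,0],0],[[0,0,11],[0,0,0],0],[[0,0,11],[0,0,0],0],[[0,0,0],[0,0,0],0]]' >/dev/null; python3 go.py
python3 - <<'E'
from h import *
s=arm.get_state();tcp=np.array(s["position"])
for c in ["wrist"]:
    im,d=arm.snapshot(c);p=arm.camera_params(c);T=np.array(p["T"])
    v,u=np.mgrid[:400,:640]
    P=np.stack([(u-p["cx"])/p["fx"]*d,-(v-p["cy"])/p["fy"]*d,-d],-1)@T[:3,:3].T+T[:3,3]
    ux=np.array([.6225,.7826,0]);ty=np.array([.7826,-.6225,0])
    L=np.stack([(P-tcp)@ux,(P-tcp)@ty,P[...,2]-tcp[2]],-1)*1000
    m=(d>0)&(abs(L[...,0])<25)&(abs(L[...,1]+10)<40)
    for lo in range(0,66,6):
        k=m&(L[...,2]>=lo)&(L[...,2]<lo+6)
        if k.sum(): print(c,lo,k.sum(),"x",L[k][:,0].min().round(),L[k][:,0].max().round(),"y",np.histogram(L[k][:,1],bins=range(-50,35,5))[0])
    cv2.imwrite("pics/w3.png",cv2.resize(im[150:350,200:420,::-1],None,fx=2.7,fy=2.7))
E
```

```text
t 7.35 pos [0.5606 0.0444 0.094 ] yaw 51.5 zax [-0.  0. -1.] w -0.0002 F [-0.5  0.1 -0.5] j [ 0.49  0.61 -0.81  1.86  0.55  0.91 -1.25]
t 7.975 pos [0.5599 0.0443 0.0469] yaw 51.51 zax [-0.002  0.    -1.   ] w 0.0002 F [ 0.3 -0.  -0.3] j [ 0.45  0.67 -0.76  1.88  0.61  0.84 -1.3 ]
wrist 0 218 x -25.0 13.0 y [  0   0  20  32  43 123   0   0   0   0   0   0   0   0   0   0]
wrist 6 729 x -25.0 13.0 y [  0   0  40  45 217 427   0   0   0   0   0   0   0   0   0   0]
wrist 12 178 x -11.0 13.0 y [  0   0   0  34 142   2   0   0   0   0   0   0   0   0   0   0]
wrist 18 329 x -11.0 13.0 y [  0   0   0  38 155   2   0   1  17  36  43  30   7   0   0   0]
wrist 24 565 x -11.0 13.0 y [  0   0   0  42 167   5   0  29  59  70  67  62  64   0   0   0]
wrist 30 800 x -11.0 13.0 y [  0   0   0 187 198   3   0  38  78  73  76  75  72   0   0   0]
wrist 36 906 x -8.0 13.0 y [  0   0   0  82 360   0   0  39  81  86  88  82  88   0   0   0]
wrist 42 507 x 7.0 13.0 y [  0   0   0   0   0   0   0  47  87  96 101  86  90   0   0   0]
wrist 48 683 x -10.0 13.0 y [  0   0   0   0   0   0   0   7   7 185 408  67   9   0   0   0]
wrist 54 537 x -9.0 15.0 y [ 0  0  0  0  0  2 43 52 66 89 84 73 65 42 21  0]
wrist 60 1922 x -11.0 15.0 y [  0   0   0  13  79  91 150  99 190 370 267 202 165 105 120  71]
```

View pics/w3.png

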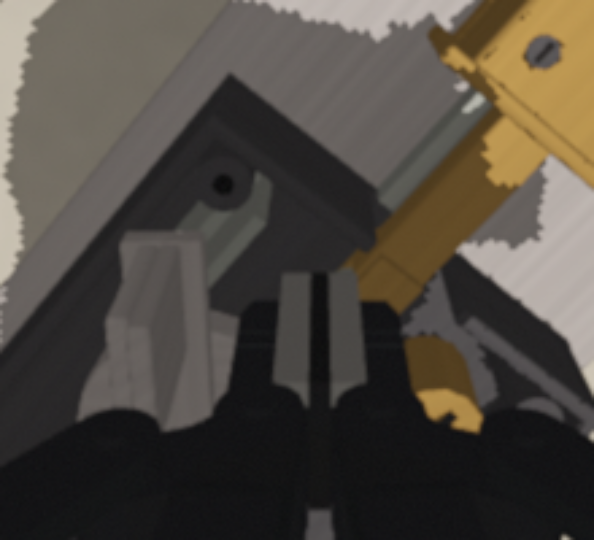

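The crop shows the tab at (165,330) and the fingertips at (320,290) side by side at the same height, with a gap of about 12 mm. I'll push along the arc now.

```bash
python3 -m inch '[[[0,-3,0],[0,0,0],0],[[0,-3,0],[0,0,0],0],[[0,-3,0],[0,0,0],0],[[0,-3,0],[0,0,0],0],[[0,-2,0],[0,0,0],0]]' >/dev/null; python3 go.py
python3 -m inch '[[[2,-10,0],[0,0,-0.16],0],[[2,-10,0],[0,0,-0.16],0],[[2,-10,0],[0,0,-0.16],0],[[0,0,0],[0,0,0],0],[[0,0,0],[0,0,0],0]]' >/dev/null; python3 go.py
python3 - <<'E'
import numpy as np
from station import arm
p=np.array(arm.get_state()["position"])[:2]-[.495,.0125]
print(np.hypot(*p),np.degrees(np.arctan2(p[1],p[0])))
E
```

```text
t 8.65 pos [0.5503 0.0527 0.0483] yaw 51.5 zax [ 0.001 -0.001 -1.   ] w 0.0 F [ 4.2 -1.7 -1.4] j [ 0.44  0.65 -0.76  1.91  0.61  0.82 -1.32]
t 9.275 pos [0.5273 0.0724 0.0482] yaw 78.8 zax [ 0. -0. -1.] w -0.0002 F [ 1.7 -0.7  1.9] j [ 0.49  0.67 -0.88  1.96  0.7   0.84 -0.96]
0.06806431586126799 61.717083657965276
```

```bash
cat > c.py <<'E'
import numpy as np
from station import arm
s=arm.get_state();p=np.array(s["position"])[:2]-[.495,.0125];q=s["eef_rot"];a=2*np.arctan2(q[2],q[1])
u=np.array([np.cos(a),np.sin(a)]);print("yaw",np.degrees(a).round(1),"along",(p@u*1000).round(1),"behind",(p@[u[1],-u[0]]*1000).round(1),"F",np.round(s["contact_force"],1))
E
python3 c.py
python3 -m inch '[[[1,-10,0],[0,0,-0.16],0],[[1,-10,0],[0,0,-0.16],0],[[2,-10,0],[0,0,-0.16],0],[[2,-10,0],[0,0,-0.16],0],[[0,0,0],[0,0,0],0]]' >/dev/null; python3 go.py;python3 c.py
```

```text
yaw 78.8 along 65.1 behind 20.0 F [ 1.7 -0.7  1.9]
t 9.9 pos [0.4871 0.0779 0.0484] yaw 115.56 zax [ 0.001  0.002 -1.   ] w -0.0 F [1.7 2.3 0.3] j [ 0.6   0.7  -1.03  2.05  0.81  0.87 -0.45]
yaw 115.6 along 62.4 behind 21.1 F [1.7 2.3 0.3]
```

```bash
python3 -m inch '[[[2,-10,0],[0,0,-0.16],0],[[2,-10,0],[0,0,-0.16],0],[[2,-10,0],[0,0,-0.16],0],[[2,-10,0],[0,0,-0.16],0],[[0,0,0],[0,0,0],0]]' >/dev/null; python3 go.py;python3 c.py
python3 -m inch '[[[2,-10,0],[0,0,-0.16],0],[[2,-10,0],[0,0,-0.16],0],[[2,-10,0],[0,0,-0.16],0],[[0,0,0],[0,0,0],0],[[0,0,0],[0,0,0],0]]' >/dev/null; python3 go.py;python3 c.py
python3 - <<'E'
from h import *
for c in ("top","wrist","scene"):
    arm.snapshot(c)
    for n,z in [("lever_tab",.07),("cam_pivot",.054)]:
        for r in arm.spot_point(c,n)[:1]: print(c,n,round(r["conf"],2),np.round(w(c,r["xy"],z=z),4))
E
```

```text
t 10.525 pos [0.4513 0.0584 0.0481] yaw 152.08 zax [-0.001  0.001 -1.   ] w 0.0 F [0.6 2.4 1.3] j [ 0.75  0.74 -1.18  2.13  0.91  0.91  0.1 ]
yaw 152.1 along 60.1 behind 20.1 F [0.6 2.4 1.3]
t 11.15 pos [0.4361 0.0314 0.0479] yaw 179.52 zax [-0.001 -0.001 -1.   ] w 0.0 F [-1.3  2.7 -0.2] j [ 0.87  0.8  -1.27  2.17  0.99  0.97  0.56]
yaw 179.5 along 59.1 behind 18.4 F [-1.3  2.7 -0.2]
top cam_pivot 0.66 [0.4998 0.0052 0.054 ]
wrist lever_tab 0.8 [0.4371 0.0125 0.07  ]
scene lever_tab 0.92 [0.4381 0.015  0.07  ]
scene cam_pivot 0.96 [0.5024 0.0069 0.054 ]
```

```bash
python3 -m inch '[[[1.5,-6.5,0],[0,0,-0.105],0],[[1.5,-6.5,0],[0,0,-0.105],0],[[0,0,0],[0,0,0],0],[[0,0,0],[0,0,0],0],[[0,10,0],[0,0,0],0]]' >/dev/null; python3 go.py;python3 c.py
python3 -m inch '[[[0,10,0],[0,0,0],0],[[0,0,-30],[0,0,0],0],[[0,0,-30],[0,0,0],0],[[0,0,0],[0,0,0],0],[[0,0,0],[0,0,0],0]]' >/dev/null; python3 go.py
python3 - <<'E'
from h import *
for c in ("wrist","scene"):
    im,d=arm.snapshot(c);p=arm.camera_params(c);T=np.array(p["T"])
    v,u=np.mgrid[:400,:640]
    P=np.stack([(u-p["cx"])/p["fx"]*d,-(v-p["cy"])/p["fy"]*d,-d],-1)@T[:3,:3].T+T[:3,3]
    m=(d>0)&(np.hypot(P[...,0]-.435,P[...,1])<.03)&(P[...,2]>.079)&(P[...,2]<.092)
    if m.sum()>5: print(c,m.sum(),cv2.minAreaRect((P[m][:,:2]*1000).astype(np.float32)))
    for n,z in [("lever_tab",.07),("cam_pivot",.054)]:
        for r in arm.spot_point(c,n)[:1]: print(c,n,round(r["conf"],2),np.round(w(c,r["xy"],z=z),4))
    if c=="wrist": cv2.imwrite("pics/w4.png",im[...,::-1])
E
```

```text
t 12.225 pos [0.4325 0.0273 0.048 ] yaw -168.3 zax [ 0.    -0.002 -1.   ] w 0.0 F [-0.1  0.1 -0.5] j [ 0.89  0.83 -1.31  2.18  1.02  1.    0.76]
yaw 191.7 along 58.2 behind 27.2 F [-0.1  0.1 -0.5]
t 12.85 pos [0.4297 0.0378 0.1076] yaw -168.13 zax [-0.    -0.001 -1.   ] w -0.0001 F [-0.9 -0.6 -0.4] j [ 0.96  0.76 -1.44  2.15  0.89  1.08  0.82]
wrist 492 ((436.9381103515625, 0.20917034149169922), (24.306720733642578, 8.242616653442383), 11.146774291992188)
wrist lever_tab 0.76 [0.4393 0.0011 0.07  ]
wrist cam_pivot 0.86 [0.4989 0.0122 0.054 ]
scene 25 ((436.7453308105469, 5.253124237060547), (25.05789566040039, 7.356847763061523), 12.053869247436523)
scene lever_tab 0.66 [ 0.4289 -0.009   0.07  ]
scene cam_pivot 0.75 [0.4918 0.0105 0.054 ]
```

View pics/w4.png

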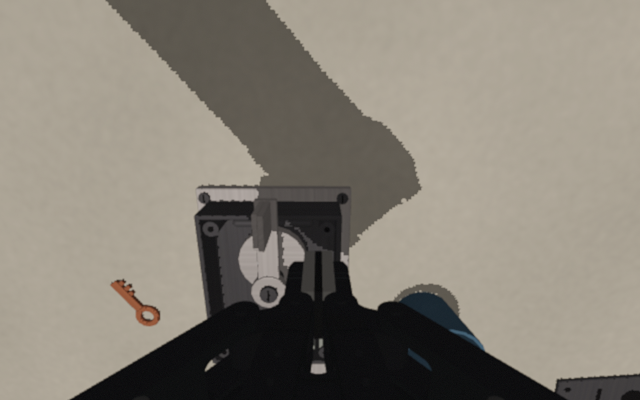

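The wrist view shows the lever (265,235) pointing straight away from the slide, with the key and cup undisturbed. The blade measures 11.1–12.1° against the rail's 11.5°, so the cam is at its low point. Next I'll go behind the push plate.

```bash
python3 go.py .6964 .0543 .1076
python3 -m inch '[[[-26,-4,0],[0,0,0],0],[[-26,-4,0],[0,0,0],0],[[-26,-4,0],[0,0,0],0],[[-26,-4,0],[0,0,0],0],[[-26,-4,0],[0,0,0],0]]' >/dev/null
python3 -m inch '[[[-27,-4,0],[0,0,0],0],[[-27,-4,0],[0,0,0],0],[[-27,-4,0],[0,0,0],0],[[-27,-4,0],[0,0,0],0],[[-27,-3,0],[0,0,0],0]]' >/dev/null; python3 go.py .6964 .0543 .032
python3 - <<'E'
from h import *
s=arm.get_state();tcp=np.array(s["position"])
for c in ("wrist","scene"):
    im,d=arm.snapshot(c);p=arm.camera_params(c);T=np.array(p["T"])
    v,u=np.mgrid[:400,:640]
    P=np.stack([(u-p["cx"])/p["fx"]*d,-(v-p["cy"])/p["fy"]*d,-d],-1)@T[:3,:3].T+T[:3,3]
    m=(d>0)&(np.hypot(P[...,0]-.661,P[...,1]-.047)<.05)&(P[...,2]>.062)&(P[...,2]<.078)
    if m.sum()>5: print(c,m.sum(),cv2.minAreaRect((P[m][:,:2]*1000).astype(np.float32)))
    for r in arm.spot_point(c,"push_face")[:1]: print(c,round(r["conf"],2),np.round(w(c,r["xy"],z=.055),4))
E
```

```text
t 13.15 pos [0.4297 0.038  0.1076] yaw -168.12 zax [-0.001  0.    -1.   ] w -0.0 F [-0.2 -0.5  1.1] j [ 0.96  0.76 -1.45  2.15  0.89  1.08  0.82]
shift mm [-2.644e+02 -3.900e+01 -2.000e-01]
t 14.4 pos [0.698  0.0541 0.1073] yaw -168.15 zax [-0.001 -0.    -1.   ] w -0.0001 F [ 1.3 -0.1 -0. ] j [ 0.56  1.02 -1.21  1.48  0.97  1.32  1.05]
shift mm [ 1.5  0.5 75.3]
wrist 1424 ((667.5830078125, 47.53125), (8.134346008300781, 59.73930740356445), 11.545858383178711)
wrist 0.97 [0.6705 0.0528 0.055 ]
scene 43 ((660.8633422851562, 64.37759399414062), (8.006243705749512, 33.66587829589844), 12.63609790802002)
scene 0.89 [0.6652 0.0508 0.055 ]
```

```bash
python3 -m inch '[[[0,0,20],[0,0,0],0],[[0,0,20],[0,0,0],0],[[0,0,20],[0,0,0],0],[[0,0,14],[0,0,0],0],[[0,0,0],[0,0,0],0]]' >/dev/null; python3 go.py
python3 -m inch '[[[4,0,0],[0,0,0],0],[[4,0,0],[0,0,0],0],[[3,0,0],[0,0,0],0],[[3,0,0],[0,0,0],0],[[3,0,0],[0,0,0],0]]' >/dev/null; python3 go.py
python3 -m inch '[[[3,0,0],[0,0,0],0],[[3,0,0],[0,0,0],0],[[3,0,0],[0,0,0],0],[[3,0,0],[0,0,0],0],[[3,0,0],[0,0,0],0]]' >/dev/null; python3 go.py
python3 -m inch '[[[3,0,0],[0,0,0],0],[[3,0,0],[0,0,0],0],[[3,0,0],[0,0,0],0],[[0,0,0],[0,0,0],0],[[0,0,0],[0,0,0],0]]' >/dev/null; python3 go.py
```

```text
t 15.225 pos [0.6963 0.0541 0.0322] yaw -168.12 zax [-0.003 -0.    -1.   ] w -0.0001 F [ 0.2 -0.  -0.3] j [ 0.55  1.1  -1.14  1.51  1.04  1.22  1.01]
t 15.85 pos [0.6806 0.0507 0.0343] yaw -168.13 zax [ 0. -0. -1.] w -0.0 F [ 0.3 -0.7 -0.3] j [ 0.57  1.08 -1.15  1.56  1.04  1.21  0.99]
t 16.475 pos [0.6661 0.0477 0.0342] yaw -168.13 zax [ 0.  0. -1.] w -0.0 F [ 3.5  0.7 -1.6] j [ 0.59  1.06 -1.16  1.6   1.04  1.19  0.98]
t 17.1 pos [0.6567 0.0458 0.0341] yaw -168.12 zax [-0.001 -0.    -1.   ] w -0.0 F [0.7 0.5 0.6] j [ 0.6   1.06 -1.16  1.63  1.04  1.19  0.97]
```

```bash
python3 -m inch '[[[2.5,0,0],[0,0,0],0],[[2.5,0,0],[0,0,0],0],[[2.5,0,0],[0,0,0],0],[[2,0,0],[0,0,0],0],[[1,0,0],[0,0,0],0]]' >/dev/null; python3 go.py
python3 -m inch '[[[1,0,0],[0,0,0],0],[[1,0,0],[0,0,0],0],[[1,0,0],[0,0,0],0],[[1,0,0],[0,0,0],0],[[1,0,0],[0,0,0],0]]' >/dev/null; python3 go.py
```

```text
t 17.725 pos [0.6468 0.0437 0.0341] yaw -168.12 zax [-0.  0. -1.] w -0.0003 F [ 2.5  0.5 -2.3] j [ 0.62  1.05 -1.16  1.66  1.04  1.18  0.96]
t 18.35 pos [0.6436 0.0431 0.0342] yaw -168.14 zax [ 0.003  0.001 -1.   ] w 0.0003 F [ 9.2  3.  -5.3] j [ 0.63  1.04 -1.17  1.67  1.04  1.17  0.96]
```

```bash
python3 -m inch '[[[1,0,0],[0,0,0],0],[[0.5,0,0],[0,0,0],0],[[0.5,0,0],[0,0,0],0],[[0,0,0],[0,0,0],0],[[0,0,0],[0,0,0],0]]' >/dev/null; python3 go.py
```

```text
t 18.975 pos [0.6436 0.0431 0.0343] yaw -168.16 zax [ 0.007  0.003 -1.   ] w 0.0001 F [13.7  3.8 -9.4] j [ 0.63  1.04 -1.17  1.67  1.04  1.16  0.95]
```

Stopped rigidly at x = .6436, where home was predicted (≈.643). I'll back off, lift and check.

```bash
python3 -m inch '[[[-5,0,0],[0,0,0],0],[[-15,0,0],[0,0,0],0],[[-15,0,0],[0,0,0],0],[[0,0,-30],[0,0,0],0],[[0,0,-40],[0,0,0],0]]' >/dev/null
python3 -m inch '[[[-10,0,-40],[0,0,0],0],[[-10,0,-40],[0,0,0],0],[[-20,0,-10],[0,0,0],0],[[-20,0,0],[0,0,0],0],[[0,0,0],[0,0,0],0]]' >/dev/null; python3 go.py
python3 - <<'E'
from h import *
for c in ("wrist","scene"):
    im,d=arm.snapshot(c);p=arm.camera_params(c);T=np.array(p["T"])
    v,u=np.mgrid[:400,:640]
    P=np.stack([(u-p["cx"])/p["fx"]*d,-(v-p["cy"])/p["fy"]*d,-d],-1)@T[:3,:3].T+T[:3,3]
    for n,x,y,lo,hi in (("plate",.625,.04,.062,.078),("tab",.436,.0,.078,.094)):
        m=(d>0)&(np.hypot(P[...,0]-x,P[...,1]-y)<.045)&(P[...,2]>lo)&(P[...,2]<hi)
        if m.sum()>5: print(c,n,m.sum(),cv2.minAreaRect((P[m][:,:2]*1000).astype(np.float32)))
    if c=="wrist": cv2.imwrite("pics/w5.png",im[...,::-1])
    else: cv2.imwrite("pics/s5.png",cv2.resize(im[130:290,230:430,::-1],None,fx=3.7,fy=3.7))
E
```

```text
t 20.225 pos [0.7329 0.0626 0.196 ] yaw -168.1 zax [ 0.001  0.001 -1.   ] w 0.0001 F [0.3 0.1 0.4] j [ 0.51  0.97 -1.24  1.3   0.91  1.46  1.12]
wrist plate 804 ((628.9363403320312, 39.581214904785156), (7.976893424987793, 59.931636810302734), 11.907543182373047)
scene plate 85 ((627.8416137695312, 44.16681671142578), (9.378232955932617, 60.886478424072266), 11.804150581359863)
scene tab 28 ((437.0953674316406, 5.516112327575684), (23.400531768798828, 8.245173454284668), 11.110081672668457)
```

View pics/s5.png

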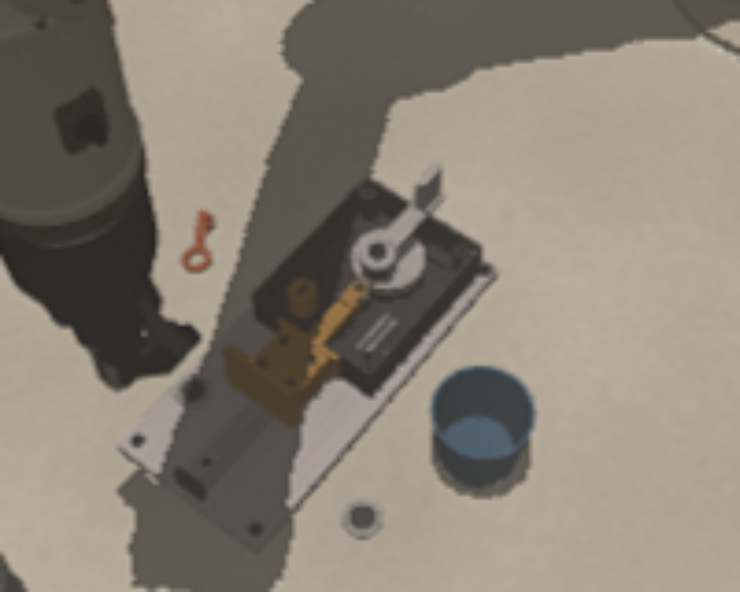

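View pics/w5.png

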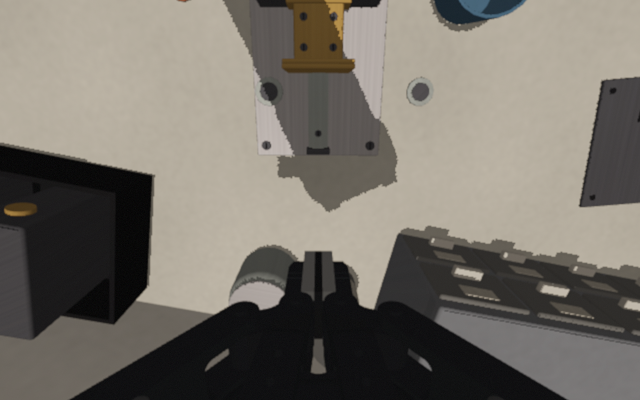

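The scene view shows the lever (crop 430,185) pointing straight away from the slide and the shoulder against the housing (crop 300,335). The tokens, key and cup are where they were, and the hand is clear with no force. The plate moved about 39 mm and stopped rigidly where home was predicted.

```bash
python3 -c "
from station import arm
print(arm.job_done())"
```

```text
the job is handed in; nothing more can be done
None
```

The job is handed in: I pushed the lever round to the cam's low point first, then pushed the slide forward until it stopped hard at its home position, and the hand finished clear with no loose items seen to have moved.

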